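# Hook an over-pushed filter slide out of its holder with a hooked pick

## Task

The filter slide was pushed too far into the narrow slot of its holder, so the spring plunger has snapped out in front of one of its corners and trapped it. Take the hooked pick by its handle, reach in over the slide, let the hook down gently right to the floor in the slide's pull hole, lean the slide away from the plunger and draw it out of the slot until all of it lies flat on the holder's base plate in front, never forcing slide or holder and never touching the slide with the fingers. Then lay the pick down on the bare desk, clear of the holder and the slide, and leave the other things where they are.

Things in the scene. Friction and masses are not known exactly. Their poses are not given: they have to be found in the camera images.
- holder: Filter-slide holder fixed to the desk: grey block 96 mm deep, 76 wide (cover 1.5 mm more all round), top 48 mm above the desk (59 at its round port), on a pale metal base plate. Origin: on the desk under the middle of the slot's mouth in the block's front face; x points into the slot, y left for one looking in, z up. The pick may press on it with 20 N at most: feel with 1 to 3 N at about 6 mm/s.
- slot_mouth (a point): Middle of the mouth at the slot's floor, holder frame (0, 0, 6) mm. Slot 88 mm long, closed behind; floor level with the base plate. Low down a groove 35 mm wide, 7.5 high, where the slide runs with 1.5 mm play each side; above it a channel only 16 mm wide (y -8 to 8), up to 32 mm above the desk, lips either side over the slide's edges.
- plunger_nose (a point): Tip of the spring plunger's ball nose (8 mm ball) in the groove's +y wall, holder frame (10, 13.3, 9.5) mm, out 4.2 mm from the wall. The slide's +y front corner starts behind it. Pulled straight, the corner catches on the ball even at 20 N; leaned to the -y wall by 2 to 3 N sideways on the hook, it passes at about 8 to 14 N of pull, then the ball rides the edge at 2 to 7 N.
- plate_front (a point): Middle of the base plate's front edge, upper face, holder frame (-85, 0, 6) mm. The plate is 6 mm thick, 100 mm wide and reaches 85 mm in front of the slot's mouth: the slide comes out onto it.
- slide: Flat steel filter slide 60 mm long (x), 32 wide, 6 thick, about 60 g, with a glass window and notches along its +y edge; loose in the slot. Origin: centre of its underside; x along it, into the slot (front end at x -30 mm), z up. Front end starts 14 to 25 mm inside the mouth. Out when its origin is over 31 mm before the mouth. Bears 20 N from the pick at most.
- pull_hole (a point): Centre of the slide's pull hole at its upper face, slide frame (-19.5, 0, 6) mm. Right through; at the floor 10 mm long (x) and 8 wide (y). Its front wall is upright only in the lowest 2.5 mm, bevelled 45 degrees above, so the hook holds only with its tip within about 1.5 mm of the slot's floor; higher it rides out.
- pick: Hooked pick, about 70 g: black square handle, x -40 to 22 mm, 14 wide, 16 high; steel ferrule to 42 mm; straight 4 mm round shank, axis 8 mm over the origin; hook turned down at the end. Origin: underside of the handle where to grip; x towards the hook, z up. Lies hook down, resting on hook end and handle's rear edge. Held, its tip yields some mm under a few newtons.
- pick_tip (a point): Lowest point of the hook, pick frame (125, 0, -3) mm; on the desk at the start. The hook is 4 mm thick with a round end; from this point to the top of the shank it measures 13 mm.
- dust_cap: Bystander: round black lens cap, 53 mm across, 13 mm high, left of the holder; origin under its centre.
- mount_a: Bystander: round black specimen mount, 31 mm across, 19 mm high, left of the base plate; origin under its centre.
- mount_b: Bystander: another black specimen mount, 31 mm across, 17 mm high, further left; origin under its centre.
- eye_loupe: Bystander: black eye loupe, 35 mm across, 31 mm high, right of the holder; origin under its centre.
- dish: Bystander: clear petri dish, 60 mm across, 12 mm high, on the desk to the right; origin under its centre.

How it is judged:
On the way, in this order (a step that is already met when the one before it is completed fails the run):
1. the hook is down in the slide's pull hole (tip at most 3.5 mm above the slide's underside) while the slide is still in the slot, for 0.2 s (x of pick_tip in the frame of slide between -0.0275 and -0.0115 m and y of pick_tip in the frame of slide between -0.007 and 0.007 m and z of pick_tip in the frame of slide below 0.0035 m and x of slide in the frame of holder above 0.025 m), for 0.2 s.
2. the slide has been drawn right out of the slot (its origin over 31 mm in front of the mouth) (x of slide in the frame of holder below -0.031 m), for 0.2 s.
At the end, for the whole second after the job is handed in: The slide is wholly out of the slot (its origin over 31 mm in front of the mouth) and lies flat (within 0.1 rad) and still on the base plate (underside 4 to 9 mm above the desk); the pick lies still on the desk (origin and tip under 12 mm high), touching neither holder nor slide (x of slide in the frame of holder below -0.031 m and height (world z) of slide between 0.004 and 0.009 m and angle between slide's own z axis and vertical below 0.1 rad and linear speed of each of slide, pick below 0.02 m/s and height (world z) of each of pick, pick_tip below 0.012 m and contact force between pick and holder below 0.05 N and contact force between pick and slide below 0.05 N).
It fails at once if the pick presses on the holder with over 20 N (contact force between pick and holder above 20 N).
It fails at once if the pick pulls or presses on the slide with over 20 N (contact force between pick and slide above 20 N).
It fails at once if the fingers touch the slide (contact force between the fingers and slide above 0.5 N).
It fails at once if a bystander (dust cap, a specimen mount, loupe or dish) is shifted by over 20 mm (distance of any of dust_cap, mount_a, mount_b, eye_loupe, dish from where it was at the start of the episode above 0.02 m).
It also fails if it takes over 61 s, if anything falls off the work surface, if the arm or the gripper's body presses on something with over 40 N, if the wrist force passes 120 N, or if a joint passes its speed limit or range.

## Robot

A 6-joint arm with a two-finger parallel gripper is mounted at the origin on a cart in front of the work surface, level with it; the furniture and walls round the work are solid. World frame = base frame: x ahead of the robot, y to its left, z up, the work surface at z = 0. Lengths are in m, angles in rad, forces in N, time in s.
With the tool pointing down it reaches from about 0.4 to 0.825 m from the base axis. Payload 7 kg.
Tool frame: the origin (TCP) lies at the very end of the fingers, on their centre line; the grasp point (between the pads) lies 19 mm behind it; z points along the fingers, y is the line along which they close (so a half turn about z gives the same grasp; the last joint's range is limited). The gripper opens to 88 mm and grips with 3 to 60 N. Pads are 19 mm wide; open, the fingers measure 130 mm over their backs; the gripper's body (78 mm by 193 mm) begins 47 mm behind the grasp point.
Start: joints at [-0.907, 0.359, 0.012, 0, -1.224, -0.288], TCP at [0.248, -0.628, 0.227] pointing down, gripper open.
Joint ranges: [-3.07, 3.07], [-1.43, 2.12], [-1.02, 1.25], [-3.03, 1.67], [-3.05, -0], [-3.03, 3.03]. Speed limits (rad/s): [2.39, 2.39, 3.01, 3.14, 3.14, 3.14].

## Interface

Orientations are given as a 3x3 rotation matrix whose columns are the frame's x, y, z axes.
In Python, from cell import monitor, camera, camera_info, hand_in gives the robot as it stands. The module is installed in compiled form; this text tells all that it offers.
- The arm moves only by the shell command python3 -m pendant 'ROWS' [OPENING]. ROWS is a JSON list of rows, 1 to 20 of them, each of 6 numbers: dx, dy, dz in m, then a rotation vector rx, ry, rz in rad; each row is the pose to reach, as a shift and turn from the pose commanded when the command began, along the tool's axes at that moment; what a row does not reach only later rows make up. A row lasts 1/10 s, in which the tool goes at most 0.05 m and 0.15 rad, less where a joint would pass 70% of its speed; a pose out of reach is approached as far as the arm can. OPENING is the opening from 0.0 (shut) to 1.0 (fully open), set as the command begins (- or left out keeps the last). The fingers move at their own pace and stop on an object; the grip force is fixed at half the most. Time passes only in rows, so rows that do not move let the fingers close. It prints the time, the measured TCP pose, the force, the opening and the grip force at its end.
- monitor.sense(): the state, without advancing time (a new reading comes with each control period).
- camera(name): name is "scene" or "top" or "wrist"; returns the picture (400x640x3 uint8, red, green, blue); there is no depth.
- camera_info(name): a dict with "camera_matrix" (3x3 intrinsics, pixels), "R" (3x3) and "t" (3): a world point X has camera coordinates R X + t; the wrist camera has in their place "mount" (4x4, takes a point from camera to tool coordinates, whose origin is the TCP and whose axes are the flange's). Camera axes: x right, y down, z forward; pixel columns grow to the right and rows downward; lengths in m; the calibration is good to about 2 mm. A picture is of the moment at which its call begins: read the wrist's pose just before it. camera_info takes no time and is no camera call.
- hand_in(): hands the job in; it is judged then, once.
The state is a dict: "time_s": time; "q": joint angles; "dq": joint speeds; "tau": joint torques, N m; "eef_pos": TCP position; "tool_rot": TCP orientation; "wrist_force": force on the tool from outside, world axes, zero at the start; "ft_torque": the same for the moment, N m; "gripper_width": opening from 0.0 (shut) to 1.0 (fully open); "grasp_force": force on a finger pad.
Only numpy, scipy, OpenCV 4.12 (cv2) and the standard library are available. Lean on these libraries where they do the work, as an engineer would, in place of code of your own. Each camera call takes 0.05 s, during which the arm holds its last target. There are 200 camera calls.

## Working session

There is one attempt and no reset: what is moved stays moved. The work goes in short steps, Python scripts to look and compute and a shell command to move; the robot and the scene stay as the last step left them, time stands still between calls to the robot, and variables do not carry over. Pictures are saved under pics/ and viewed, at most 10 in all, crops included, and the job is handed in when it is done.

```bash
mkdir -p pics; python3 - <<'E'
from cell import monitor,camera,camera_info
import cv2,numpy as np
s=monitor.sense();print(s['time_s'],s['eef_pos'],s['tool_rot'])
for n in ['scene','top']:
    im=camera(n);cv2.imwrite(f'pics/{n}0.png',im[:,:,::-1]);c=camera_info(n);print(n,{k:np.round(v,4).tolist() for k,v in c.items() if k!='name'} )
print(camera_info('wrist'))
E
```

```text
0.0 [ 0.24754612 -0.62745059  0.22562371] [[-9.30251437e-01 -3.66921945e-01 -7.41663010e-04]
 [-3.66922664e-01  9.30250281e-01  1.47397353e-03]
 [ 1.49098990e-04  1.64329896e-03 -9.99998639e-01]]
scene {'camera_matrix': [[387.6302, 0.0, 318.8303], [0.0, 387.6302, 196.2172], [0.0, 0.0, 1.0]], 'R': [[0.8454, -0.5339, -0.0129], [-0.244, -0.3646, -0.8986], [0.4751, 0.7629, -0.4385]], 't': [-0.4703, 0.1905, 0.5596]}
top {'camera_matrix': [[478.5219, 0.0, 321.3629], [0.0, 478.5219, 200.6851], [0.0, 0.0, 1.0]], 'R': [[0.0242, -0.9997, -0.0072], [-0.981, -0.0223, -0.1928], [0.1925, 0.0117, -0.9812]], 't': [0.006, 0.5575, 1.0296]}
{'camera_matrix': array([[306.48217282,   0.        , 320.44370369],
       [  0.        , 306.48217282, 203.92407374],
       [  0.        ,   0.        ,   1.        ]]), 'mount': array([[ 4.12767353e-04, -9.55734237e-01, -2.94231028e-01,
         7.75417734e-02],
       [ 9.99999889e-01,  4.61166239e-04, -9.51125276e-05,
        -6.34394382e-04],
       [ 2.26591716e-04, -2.94230956e-01,  9.55734321e-01,
        -1.58089826e-01],
       [ 0.00000000e+00,  0.00000000e+00,  0.00000000e+00,
         1.00000000e+00]])}
```

View pics/scene0.png

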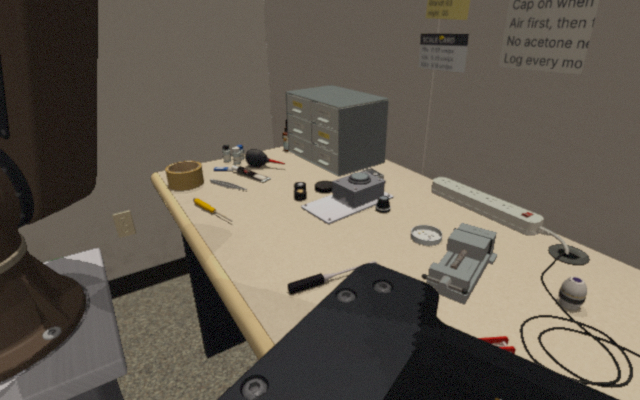

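View pics/top0.png

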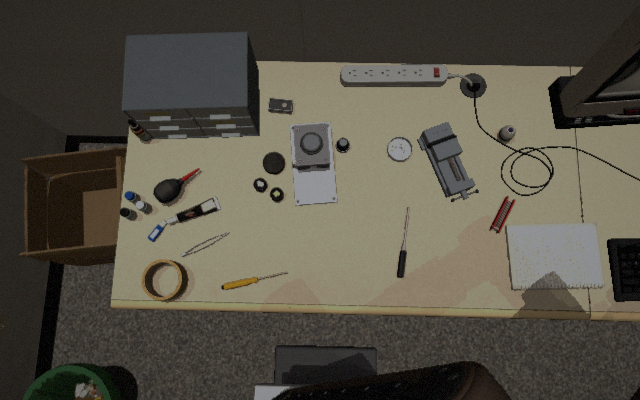

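The top view shows the holder at about (313,150), with its plate's front edge at row ~204. The pick's handle is at about (402,265) and its hook tip at about (407,208). The bystanders sit on both sides of the holder.

```bash
cat > h.py <<'E'
from cell import monitor,camera,camera_info
import cv2,numpy as np
def cam(n):
    c=camera_info(n);K=c['camera_matrix']
    if n=='wrist':
        s=monitor.sense();M=np.array(c['mount']);T=np.eye(4);T[:3,:3]=s['tool_rot'];T[:3,3]=s['eef_pos'];W=T@M
        R=W[:3,:3].T;t=-R@W[:3,3]
    else: R,t=np.array(c['R']),np.array(c['t'])
    return np.array(K),R,t
def ray(c,p,z):
    K,R,t=c;o=-R.T@t;d=R.T@np.linalg.inv(K)@np.array([p[0],p[1],1.]);return o+d*(z-o[2])/d[2]
def proj(c,X):
    K,R,t=c;p=K@(R@np.array(X)+t);return p[:2]/p[2]
E
python3 - <<'E'
from h import *
im=cv2.imread('pics/top0.png');c=cam('top')
hsv=cv2.cvtColor(im,cv2.COLOR_BGR2HSV)
# plate: low-sat bright
m=((hsv[:,:,1]<45)&(hsv[:,:,2]>150)).astype(np.uint8);m2=np.zeros_like(m);m2[115:215,280:345]=m[115:215,280:345]
cs=max(cv2.findContours(m2,0,1)[0],key=cv2.contourArea);r=cv2.minAreaRect(cs);b=cv2.boxPoints(r);print(r)
for p in b:print(p,ray(c,p,.006).round(4))
d=(hsv[:,:,2]<70).astype(np.uint8);d2=np.zeros_like(d);d2[240:285,385:420]=d[240:285,385:420]
cs=max(cv2.findContours(d2,0,1)[0],key=cv2.contourArea);r=cv2.minAreaRect(cs);print(r)
for p in cv2.boxPoints(r):print(p,ray(c,p,.012).round(4))
big=np.hstack([cv2.resize(im[110:215,255:360],None,fx=4,fy=4,interpolation=cv2.INTER_CUBIC),cv2.resize(im[190:295,360:450],None,fx=4,fy=4,interpolation=cv2.INTER_CUBIC)])
cv2.imwrite('pics/crop1.png',big)
E
```

```text
((312.6310119628906, 168.5724334716797), (68.34642791748047, 40.19401550292969), 85.2363510131836)
[289.7655  136.18622] [0.7248 0.1004 0.006 ]
[329.82068 132.8483 ] [0.7354 0.0032 0.006 ]
[335.49652 200.95865] [ 0.5667 -0.0138  0.006 ]
[295.44135 204.29657] [0.5565 0.0808 0.006 ]
((401.2384948730469, 263.5923156738281), (6.8219099044799805, 27.41167449951172), 7.125016689300537)
[396.15387 276.76926] [ 0.3925 -0.1552  0.012 ]
[399.5539  249.56923] [ 0.4547 -0.1634  0.012 ]
[406.32312 250.41537] [ 0.4531 -0.179   0.012 ]
[402.9231  277.61542] [ 0.391  -0.1706  0.012 ]
```

View pics/crop1.png

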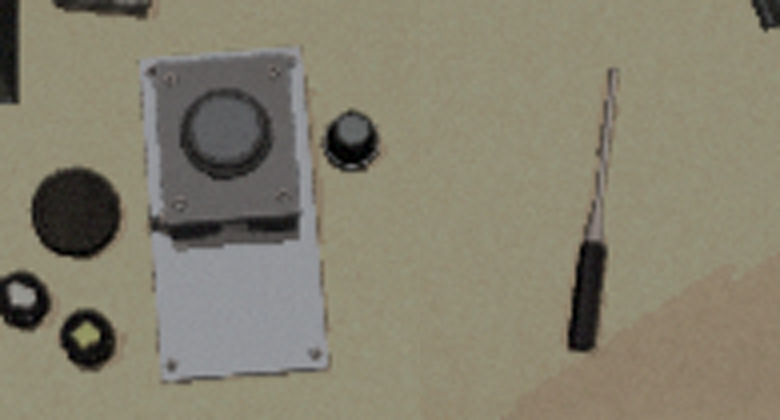

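The crop gives the plate about 95 mm wide with a holder yaw of about 6.5°. The pick's yaw is about -7.5°, with its hook tip at top-view pixel (408,207). Next I'll tilt the wrist camera to look into the slot.

```bash
cat >> h.py <<'E'
from scipy.spatial.transform import Rotation as Ro
def toolR(yaw,tilt=0.):  # tool x backwards along -heading; tilt>0: fingers lean forward
    h=np.array([np.cos(yaw),np.sin(yaw),0]);z=np.array([0,0,1.])
    tz=np.sin(tilt)*h-np.cos(tilt)*z; tx=-np.cos(tilt)*h-np.sin(tilt)*z
    return np.c_[tx,np.cross(tz,tx),tz]
def rel(pos,R):
    s=monitor.sense();A=np.array(s['tool_rot']);d=A.T@(np.array(pos)-s['eef_pos']);r=Ro.from_matrix(A.T@R).as_rotvec()
    print('row',d.round(4).tolist(),r.round(4).tolist(),'n',max(np.linalg.norm(d)/.05,np.linalg.norm(r)/.15).round(1))
E
python3 - <<'E'
from h import *
c=cam('top')
L=ray(c,(295.4,204.3),.006);Rr=ray(c,(335.5,201),.006)
yaw=np.radians(6.5);h=np.array([np.cos(yaw),np.sin(yaw),0]);m=(L+Rr)/2+.085*h;print('mouth',m,'tip',ray(c,(408.2,207.7),.002))
print('hold front edge yaw',np.degrees(np.arctan2(*(Rr-L)[:2])))
rel(m-.045*h+[0,0,.080],toolR(yaw,np.radians(38)))
print(-cam('scene')[1].T@cam('scene')[2])
E
```

```text
mouth [0.64604678 0.04315995 0.006     ] tip [ 0.55519249 -0.18612134  0.002     ]
hold front edge yaw 173.9039067512526
row [-0.5733, 0.4891, 0.1404] [0.0884, -0.6597, 0.252] n 15.3
[ 0.17821209 -0.60852574  0.41052184]
```

```bash
R='[-0.573,0.489,0.14,0.088,-0.66,0.252]'; python3 -m pendant '[[-0.573,0.489,0.14,0.088,-0.66,0.252],[-0.573,0.489,0.14,0.088,-0.66,0.252],[-0.573,0.489,0.14,0.088,-0.66,0.252],[-0.573,0.489,0.14,0.088,-0.66,0.252],[-0.573,0.489,0.14,0.088,-0.66,0.252],[-0.573,0.489,0.14,0.088,-0.66,0.252],[-0.573,0.489,0.14,0.088,-0.66,0.252],[-0.573,0.489,0.14,0.088,-0.66,0.252],[-0.573,0.489,0.14,0.088,-0.66,0.252],[-0.573,0.489,0.14,0.088,-0.66,0.252],[-0.573,0.489,0.14,0.088,-0.66,0.252],[-0.573,0.489,0.14,0.088,-0.66,0.252],[-0.573,0.489,0.14,0.088,-0.66,0.252],[-0.573,0.489,0.14,0.088,-0.66,0.252],[-0.573,0.489,0.14,0.088,-0.66,0.252],[-0.573,0.489,0.14,0.088,-0.66,0.252],[-0.573,0.489,0.14,0.088,-0.66,0.252],[-0.573,0.489,0.14,0.088,-0.66,0.252],[-0.573,0.489,0.14,0.088,-0.66,0.252],[-0.573,0.489,0.14,0.088,-0.66,0.252]]' 1.0
python3 - <<'E'
from h import *
c=cam('wrist');im=camera('wrist')[:,:,::-1];cv2.imwrite('pics/w1.png',im)
np.savez('w1.npz',K=c[0],R=c[1],t=c[2])
s=monitor.sense();print(s['time_s'],s['eef_pos'],(-c[1].T@c[2]).round(3))
cr=im[0:260,190:450];cv2.imwrite('pics/w1c.png',cv2.resize(cr,None,fx=2.3,fy=2.3,interpolation=cv2.INTER_CUBIC))
E
```

```text
time_s: 2.1
eef_pos: [0.5972, 0.0144, 0.0487]
tool_rot: [[-0.744, -0.154, 0.65], [-0.084, 0.987, 0.138], [-0.663, 0.048, -0.747]]
wrist_force: [-0.2, -0.5, 0.0]
gripper_width: 1.001
grasp_force: 0.0
2.15 [0.59703145 0.01395296 0.04903335] [ 0.437 -0.014  0.114]
```

View pics/w1.png

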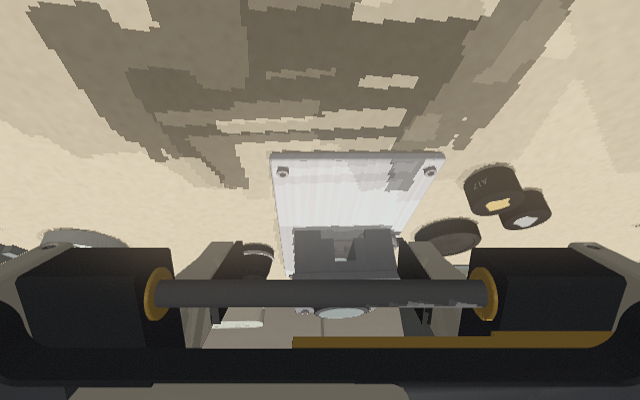

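The image is upside down, with forward pointing down. The slot mouth is at about (343,240), and the mounts and cap are on the right. Next is a closer look at the mouth.

```bash
python3 - <<'E'
import cv2
im=cv2.imread('pics/w1.png')[140:285,250:460]
cv2.imwrite('pics/w1c.png',cv2.rotate(cv2.resize(im,None,fx=3.8,fy=3.8,interpolation=cv2.INTER_CUBIC),cv2.ROTATE_180))
from h import *
yaw=np.radians(6.3);h=np.array([np.cos(yaw),np.sin(yaw),0]);m=np.array([.646,.0432,.006])
rel(m-.045*h+[0,0,.080],toolR(yaw,np.radians(38)))
E
```

```text
row [-0.0297, 0.0251, -0.0215] [0.0651, 0.0617, 0.004] n 0.9
```

View pics/w1c.png

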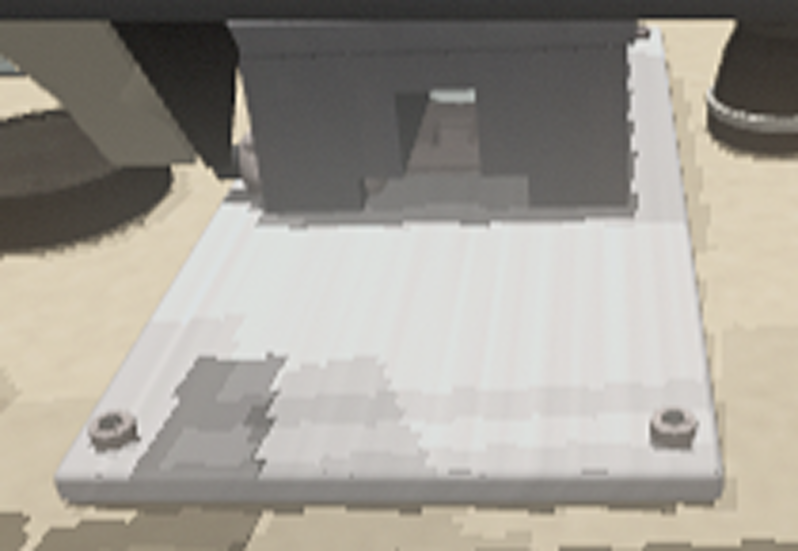

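The slot interior is visible. The floor is grey up to v≈177 and the slide is brownish beyond it, with its window bright at (453,95). I'll stretch the contrast there.

```bash
python3 - <<'E'
from h import *
im=cv2.rotate(cv2.imread('pics/w1.png'),cv2.ROTATE_180)
x0,y0=640-370,400-268
cr=im[y0:y0+45,x0:x0+60].astype(float)
cr=np.clip((cr-40)*255/130,0,255).astype(np.uint8)
cv2.imwrite('pics/w1z.png',cv2.resize(cr,None,fx=13,fy=13,interpolation=cv2.INTER_NEAREST))
d=np.load('w1.npz');c=(d['K'],d['R'],d['t'])
f=lambda u,v:(459-(u-1.5)/3.8,284-(v-1.5)/3.8)
P=[ray(c,f(*p),.006) for p in [(58,478),(720,478)]];print(P,np.linalg.norm(P[0]-P[1]))
e=P[0]-P[1];yaw=np.arctan2(-e[0],e[1]);mid=(P[0]+P[1])/2;h=np.array([np.cos(yaw),np.sin(yaw),0])
print('yaw',np.degrees(yaw),'mouth',mid+.085*h)
for p in [(300,222),(600,218),(365,207),(528,207)]:
    X=ray(c,f(*p),.006)-mid-.085*h;print(p,X@h,X@[-h[1],h[0],0])
E
```

```text
[array([0.55856016, 0.08104168, 0.006     ]), array([ 0.56802452, -0.01592215,  0.006     ])] 0.09742463660514303
yaw 5.5748166909182215 mouth [0.64789031 0.04081713 0.006     ]
(300, 222) -0.00293399752949865 0.030867350596430303
(600, 218) -0.0033719583588336715 -0.03125073175506779
(365, 207) 0.003515684185983148 0.018360542208013732
(528, 207) 0.002182927350181753 -0.01626205117718221
```

View pics/w1z.png

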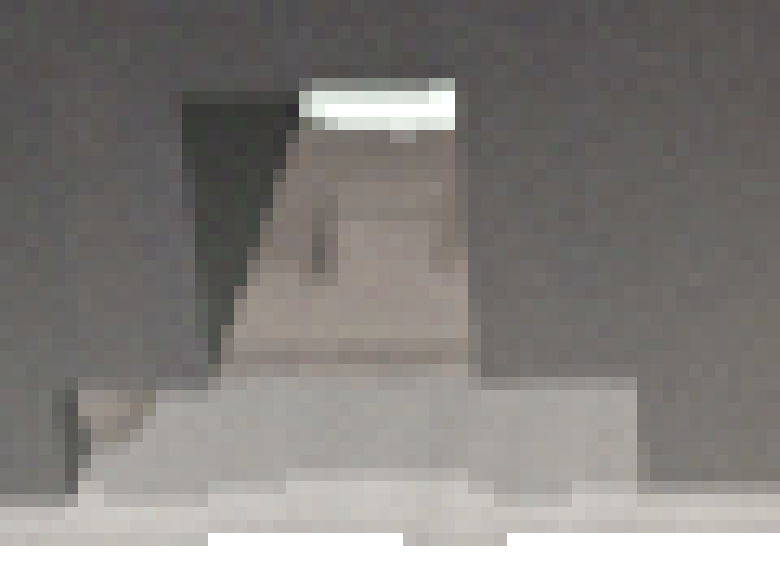

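Clear view: the plunger ball is at (110,415), the slide's bottom front edge is at v≈378, and the hole's sides are at u≈318 and 445, v≈195–275.

```bash
python3 - <<'E'
from h import *
d=np.load('w1.npz');c=(d['K'],d['R'],d['t'])
f=lambda u,v:(639-(270+(u-6)/13),399-(132+(v-6)/13))
yaw=np.radians(5.9);h=np.array([np.cos(yaw),np.sin(yaw),0]);l=np.array([-h[1],h[0],0]);
m=np.array([.6475,.0418,.006])
for n,p,z in [('ball',(125,410),.0095),('front bot',(340,378),.006),('line',(340,355),.006),('line',(340,355),.012),('v340',(340,340),.012),('v290',(340,290),.012),('hole near L',(318,277),.012),('hole near R',(448,272),.012),('hole far L',(318,195),.012),('v220 far',(390,215),.012),('v180',(390,182),.012),('win',(380,132),.012),('groove R',(637,480),.006),('groove L',(78,490),.006),('chL',(190,100),.032),('chR',(455,80),.032),('chRlow',(474,378),.0135),('chLlow',(213,378),.0135)]:
    X=ray(c,f(*p),z)-m;print(n,z,(1e3*X@h).round(1),(1e3*X@l).round(1))
E
```

```text
ball 0.0095 7.6 14.7
front bot 0.006 19.2 2.9
line 0.006 22.7 3.3
line 0.012 9.6 1.2
v340 0.012 11.8 1.5
v290 0.012 19.5 2.4
hole near L 0.012 21.7 4.1
hole near R 0.012 22.0 -4.3
hole far L 0.012 35.5 5.8
v220 far 0.012 31.7 0.5
v180 0.012 37.5 1.1
win 0.012 46.7 2.8
groove R 0.006 3.5 -17.2
groove L 0.006 3.6 17.4
chL 0.032 1.3 7.3
chR 0.032 3.4 -7.9
chRlow 0.0135 2.5 -7.8
chLlow 0.0135 3.3 8.1
```

```bash
python3 - <<'E'
from h import *
rel([.4314,-.1686,.10],toolR(np.radians(-8)))
E
```

```text
row [0.1047, -0.1523, -0.1709] [0.1518, 0.7135, 0.2639] n 5.2
```

```bash
python3 -m pendant '[[0.105,-0.152,-0.171,0.152,0.7135,0.264],[0.105,-0.152,-0.171,0.152,0.7135,0.264],[0.105,-0.152,-0.171,0.152,0.7135,0.264],[0.105,-0.152,-0.171,0.152,0.7135,0.264],[0.105,-0.152,-0.171,0.152,0.7135,0.264],[0.105,-0.152,-0.171,0.152,0.7135,0.264],[0.105,-0.152,-0.171,0.152,0.7135,0.264],[0.105,-0.152,-0.171,0.152,0.7135,0.264],[0.105,-0.152,-0.171,0.152,0.7135,0.264],[0.105,-0.152,-0.171,0.152,0.7135,0.264],[0.105,-0.152,-0.171,0.152,0.7135,0.264],[0.105,-0.152,-0.171,0.152,0.7135,0.264]]' 1.0
python3 - <<'E'
from h import *
c=cam('wrist');im=camera('wrist')[:,:,::-1];cv2.imwrite('pics/w2.png',cv2.rotate(im,cv2.ROTATE_180))
np.savez('w2.npz',K=c[0],R=c[1],t=c[2])
rel([.4314,-.1686,.002],toolR(np.radians(-8)))
E
```

```text
time_s: 3.35
eef_pos: [0.4304, -0.1679, 0.0994]
tool_rot: [[-0.99, 0.139, 0.0], [0.139, 0.99, -0.0], [-0.0, -0.0, -1.0]]
wrist_force: [0.6, -0.6, 0.2]
gripper_width: 1.002
grasp_force: 0.0
row [-0.0009, -0.0006, 0.0975] [-0.0001, 0.0002, 0.0001] n 2.0
```

View pics/w2.png

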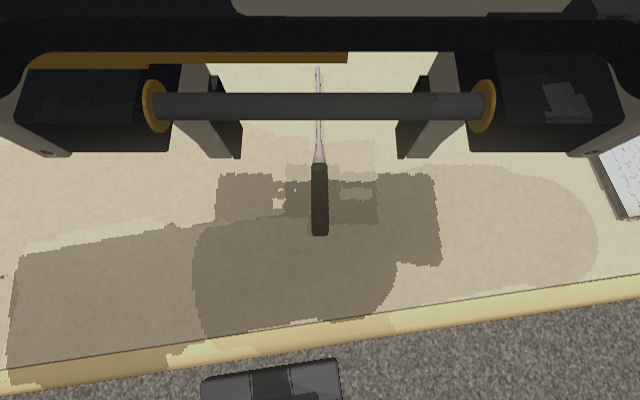

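The handle is centred between the fingers at col ~320, rows 163–236, and the hook tip is at (318,67). The alignment is good, so I'll descend and grip.

```bash
python3 - <<'E'
from h import *
d=np.load('w2.npz');c=(d['K'],d['R'],d['t'])
f=lambda u,v:(639-u,399-v)
for p,z in [((318,67),.003),((320,236),.015),((320,163),.0155)]: print(ray(c,f(*p),z).round(4))
E
python3 -m pendant '[[0,0,0.04,0,0,0],[0,0,0.075,0,0,0],[0,0,0.09,0,0,0],[0,0,0.0965,0,0,0],[0,0,0.0965,0,0,0],[0,0,0.0965,0,0,0]]' 1.0
python3 -m pendant '[[0,0,0,0,0,0],[0,0,0,0,0,0],[0,0,0,0,0,0],[0,0,0,0,0,0],[0,0,0,0,0,0],[0,0,0,0,0,0],[0,0,0,0,0,0],[0,0,0,0,0,0]]' 0.0
```

```text
[ 0.5637 -0.1855  0.003 ]
[ 0.3937 -0.1634  0.015 ]
[ 0.4557 -0.1722  0.0155]
time_s: 4.0
eef_pos: [0.4318, -0.1679, 0.0039]
tool_rot: [[-0.99, 0.139, 0.001], [0.139, 0.99, -0.0], [-0.001, 0.0, -1.0]]
wrist_force: [0.8, -0.2, 0.4]
gripper_width: 1.001
grasp_force: 0.0
time_s: 4.8
eef_pos: [0.4311, -0.1679, 0.0031]
tool_rot: [[-0.99, 0.14, -0.0], [0.14, 0.99, 0.0], [0.0, 0.0, -1.0]]
wrist_force: [-0.4, -0.6, 0.1]
gripper_width: 0.335
grasp_force: 0.0
```

```bash
python3 -m pendant '[[0,0,0,0,0,0],[0,0,0,0,0,0],[0,0,0,0,0,0],[0,0,0,0,0,0],[0,0,0,0,0,0],[0,0,0,0,0,0]]' 0.0
python3 -m pendant '[[0,0,-0.04,0,0,0],[0,0,-0.08,0,0,0],[0,0,-0.08,0,0,0],[0,0,-0.08,0,0,0],[0,0,-0.08,0,0,0]]'
python3 - <<'E'
from h import *
c=cam('wrist');im=camera('wrist')[:,:,::-1]
np.savez('w3.npz',K=c[0],R=c[1],t=c[2],im=im)
r=cv2.rotate(im,cv2.ROTATE_180)[0:160,220:420]
ct=cam('top');it=camera('top')[:,:,::-1];p=proj(ct,[.556,-.186,.08]).astype(int);print(p)
cs=cam('scene');isc=camera('scene')[:,:,::-1];q=proj(cs,[.52,-.18,.08]).astype(int);print(q)
np.savez('w3b.npz',it=it,isc=isc)
t=it[p[1]-20:p[1]+60,p[0]-50:p[0]+50];g=isc[q[1]-40:q[1]+40,q[0]-50:q[0]+50]
rz=lambda a,k:cv2.resize(a,k,interpolation=cv2.INTER_CUBIC)
cv2.imwrite('pics/w3.png',np.vstack([rz(r,(800,290)) if 0 else rz(r[:,20:180],(800,280)),np.hstack([rz(t,(400,320)),rz(g,(400,320))])]))
E
```

```text
time_s: 5.4
eef_pos: [0.4312, -0.1679, 0.0031]
tool_rot: [[-0.99, 0.14, -0.0], [0.14, 0.99, 0.0], [0.0, 0.0, -1.0]]
wrist_force: [-0.4, 0.2, 0.6]
gripper_width: 0.152
grasp_force: 30.0
time_s: 5.9
eef_pos: [0.4303, -0.1678, 0.0824]
tool_rot: [[-0.99, 0.14, -0.001], [0.14, 0.99, 0.0], [0.001, 0.0, -1.0]]
wrist_force: [-0.9, -0.7, -1.2]
gripper_width: 0.157
grasp_force: 30.0
[414 201]
[358 231]
```

View pics/w3.png

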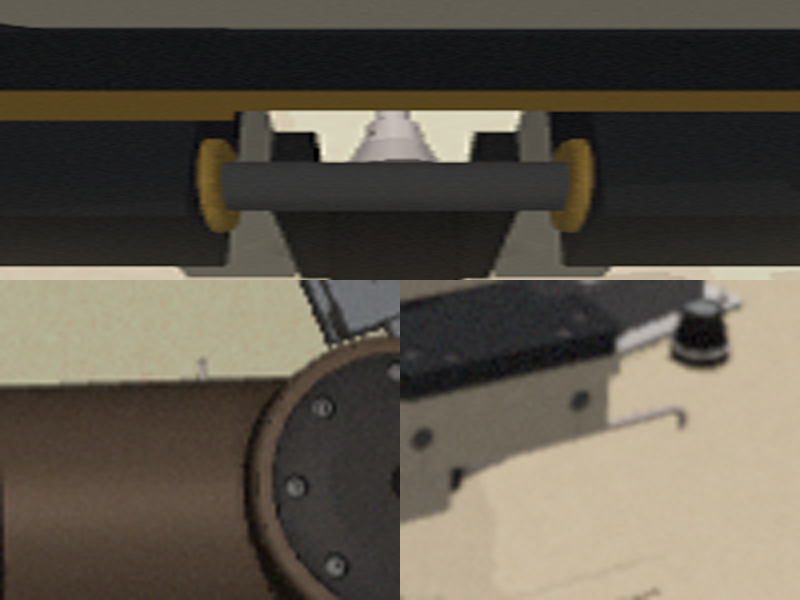

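The pick is held. The hook tip shows in the scene view at about (378.5,227) and in the top view at about (414.5,200.5). I'll triangulate it.

```bash
python3 - <<'E'
from h import *
ct=cam('top');cs=cam('scene');s=monitor.sense();tcp=s['eef_pos']
P=[k[0]@np.c_[k[1],k[2]] for k in (cs,ct)]
X=cv2.triangulatePoints(P[0],P[1],np.array([[378.5],[225.]]),np.array([[414.5],[200.5]]));X=(X[:3]/X[3]).ravel();print(X,X-tcp)
for z in (.075,.079,.083):print(z,ray(cs,(378.5,227.5),z),ray(ct,(414.3,199.5),z+.01))
for e in (.556,.558,.560):print(e,proj(cs,[e,-.186,.0793]),proj(ct,[e+.002,-.186,.0893]))
print(tcp,s['wrist_force'],s['ft_torque'])
E
```

```text
[ 0.55688489 -0.18633674  0.0829446 ] [ 0.12652156 -0.01841358  0.00088077]
0.075 [ 0.56117273 -0.18259663  0.075     ] [ 0.55844272 -0.18537852  0.085     ]
0.079 [ 0.55660718 -0.18767444  0.079     ] [ 0.55762955 -0.1846356   0.089     ]
0.083 [ 0.55204163 -0.19275225  0.083     ] [ 0.55681637 -0.18389267  0.093     ]
0.556 [377.5755166  227.02009044] [414.94755509 199.32116449]
0.558 [378.50079659 226.68301521] [414.93521849 198.42550287]
0.56 [379.42336699 226.34692708] [414.92289096 197.53049945]
[ 0.43036333 -0.16792317  0.08206383] [ 0.37509407  0.32683599 -0.63467937] [-0.00112284 -0.07512189  0.00383589]
```

```bash
cat >> h.py <<'E'
YAW=np.radians(5.9);H=np.array([np.cos(YAW),np.sin(YAW),0]);Lf=np.array([-H[1],H[0],0]);M=np.array([.6475,.0418,0])+.0025*H
TIP=np.array([-.1275,0,.003])
def relp(x,y,z,tilt=-2.): # tip at holder coords (m)
    R=toolR(YAW,np.radians(tilt));rel(M+x*H+y*Lf+[0,0,z]-R@TIP,R)
def st():
    s=monitor.sense();A=np.array(s['tool_rot']);p=A@TIP+s['eef_pos']-M;f=np.array(s['wrist_force'])
    print('t',round(s['time_s'],2),'tip x y z mm',(1e3*np.array([p@H,p@Lf,p[2]])).round(1),'F x y z',np.array([f@H,f@Lf,f[2]]).round(1),'w',s['gripper_width'].__round__(3))
if __name__=='__main__': st()
E
python3 -c "
from h import *
st();relp(-.035,0,.050);relp(-.025,0,.015)"
```

```text
t 6.05 tip x y z mm [-116.3 -217.    78.8] F x y z [ 0.4  0.3 -0.6] w 0.158
row [-0.0306, 0.1995, 0.0245] [0.0043, 0.0324, -0.2431] n 4.1
row [-0.0404, 0.2019, 0.0595] [0.0043, 0.0324, -0.2431] n 4.3
```

```bash
python3 -m pendant '[[-0.0306,0.1995,0.0245,0.0043,0.0324,-0.2431],[-0.0306,0.1995,0.0245,0.0043,0.0324,-0.2431],[-0.0306,0.1995,0.0245,0.0043,0.0324,-0.2431],[-0.0306,0.1995,0.0245,0.0043,0.0324,-0.2431],[-0.0306,0.1995,0.0245,0.0043,0.0324,-0.2431],[-0.0306,0.1995,0.0245,0.0043,0.0324,-0.2431],[-0.0306,0.1995,0.0245,0.0043,0.0324,-0.2431],[-0.0404,0.2019,0.0595,0.0043,0.0324,-0.2431],[-0.0404,0.2019,0.0595,0.0043,0.0324,-0.2431],[-0.0404,0.2019,0.0595,0.0043,0.0324,-0.2431],[-0.0404,0.2019,0.0595,0.0043,0.0324,-0.2431]]' >/dev/null
python3 - <<'E'
from h import *
st()
cs=cam('scene');isc=camera('scene')[:,:,::-1]
q=proj(cs,M+[0,0,.02]).astype(int);print(q)
c=[isc[q[1]-40:q[1]+35,q[0]-60:q[0]+40]]
cv2.imwrite('pics/s4.png',cv2.resize(c[0],None,fx=7,fy=7,interpolation=cv2.INTER_CUBIC))
relp(.0265,0,.015)
E
```

```text
t 7.15 tip x y z mm [-24.2  -1.   17.4] F x y z [-0.2 -0.   0.6] w 0.155
[343 195]
row [-0.0505, 0.0006, 0.0007] [0.0, 0.0036, -0.0006] n 1.0
```

View pics/s4.png

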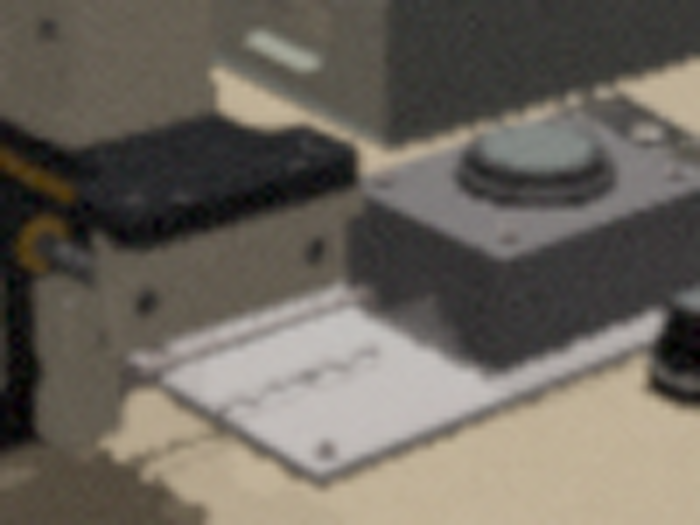

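The hook at (368,290) sits right in front of the channel mouth, level with it. I'm moving in carefully.

```bash
python3 -m pendant '[[-0.007,0.0005,0,0,0,0],[-0.014,0.0005,0.0005,0,0,0],[-0.020,0.0005,0.0005,0,0,0],[-0.026,0.0005,0.0005,0,0,0],[-0.031,0.0005,0.0005,0,0,0],[-0.036,0.0005,0.0005,0,0,0],[-0.041,0.0005,0.0005,0,0,0],[-0.046,0.0005,0.0005,0,0,0],[-0.0505,0.0005,0.0005,0,0,0],[-0.0505,0.0005,0.0005,0,0,0],[-0.0505,0.0005,0.0005,0,0,0]]' | tail -3; python3 h.py; python3 -c "
from h import *
relp(.0265,0,.015);relp(.0265,0,.013);relp(.0265,0,.006)"
```

```text
wrist_force: [-0.7, 0.1, -0.8]
gripper_width: 0.158
grasp_force: 30.0
t 8.3 tip x y z mm [26.2  0.3 14.2] F x y z [-0.6  0.2 -0.8] w 0.158
row [-0.0003, -0.0003, -0.0011] [-0.0003, 0.002, -0.0001] n 0.0
row [-0.0003, -0.0003, 0.0009] [-0.0003, 0.002, -0.0001] n 0.0
row [-0.0006, -0.0003, 0.0079] [-0.0003, 0.002, -0.0001] n 0.2
```

```bash
python3 -m pendant '[[0,0,0.0006,0,0,0],[0,0,0.0012,0,0,0],[0,0,0.0018,0,0,0],[0,0,0.0024,0,0,0],[0,0,0.003,0,0,0],[0,0,0.0036,0,0,0],[0,0,0.0042,0,0,0],[0,0,0.0048,0,0,0],[0,0,0.0054,0,0,0]]' >/dev/null; python3 h.py;python3 -m pendant '[[0,0,0.0006,0,0,0],[0,0,0.0012,0,0,0],[0,0,0.0018,0,0,0]]' >/dev/null; python3 h.py;python3 -m pendant '[[0,0,0.0005,0,0,0],[0,0,0.001,0,0,0],[0,0,0.001,0,0,0]]' >/dev/null; python3 h.py
```

```text
t 9.2 tip x y z mm [26.   0.4  8.8] F x y z [ 0.1  0.7 -0.8] w 0.157
t 9.5 tip x y z mm [26.   0.4  7. ] F x y z [-1.4  0.1 -0. ] w 0.156
t 9.8 tip x y z mm [26.1  0.4  6. ] F x y z [ 0.6 -0.7 -0.9] w 0.153
```

```bash
python3 -m pendant '[[0,0,0.0006,0,0,0],[0,0,0.0012,0,0,0],[0,0,0.0012,0,0,0]]' >/dev/null; python3 h.py;python3 -m pendant '[[0,0,0.0006,0,0,0],[0,0,0.0012,0,0,0],[0,0,0.0012,0,0,0]]' >/dev/null; python3 h.py; python3 h.py
```

```text
t 10.1 tip x y z mm [26.1  0.4  5. ] F x y z [-0.6 -0.1  1. ] w 0.156
t 10.4 tip x y z mm [26.   0.4  3.8] F x y z [-1.2 -0.6  1.6] w 0.161
t 10.4 tip x y z mm [26.   0.4  3.8] F x y z [-1.2 -0.6  1.6] w 0.161
```

Floor contact is confirmed at about 2.3 N (nominal z≈6 mm). Next I'll lean to -y.

```bash
python3 -m pendant '[[0,-0.0006,0,0,0,0],[0,-0.0012,0,0,0,0],[0,-0.0018,0,0,0,0],[0,-0.0024,0,0,0,0],[0,-0.003,0,0,0,0],[0,-0.003,0,0,0,0]]' >/dev/null; python3 h.py;python3 -m pendant '[[0,-0.0006,0,0,0,0],[0,-0.0012,0,0,0,0],[0,-0.0018,0,0,0,0],[0,-0.0018,0,0,0,0]]' >/dev/null; python3 h.py
```

```text
t 11.0 tip x y z mm [26.2 -2.6  3.8] F x y z [0.  0.9 2.5] w 0.161
t 11.4 tip x y z mm [26.2 -4.4  3.9] F x y z [0.4 1.4 1. ] w 0.157
```

```bash
python3 -m pendant '[[0,-0.0006,0,0,0,0],[0,-0.0012,0,0,0,0],[0,-0.0012,0,0,0,0]]' >/dev/null; python3 h.py;python3 -m pendant '[[0,-0.0005,0,0,0,0],[0,-0.0005,0,0,0,0]]' >/dev/null; python3 h.py
```

```text
t 11.7 tip x y z mm [26.3 -5.5  3.8] F x y z [0.3 1.4 1.4] w 0.155
t 11.9 tip x y z mm [26.3 -6.   3.8] F x y z [0.8 3.1 0.5] w 0.159
```

```bash
python3 -m pendant '[[0.0007,0,0,0,0,0],[0.0014,0,0,0,0,0],[0.0021,0,0,0,0,0],[0.0028,0,0,0,0,0],[0.0028,0,0,0,0,0]]' >/dev/null; python3 h.py;python3 -m pendant '[[0.0006,0,0,0,0,0],[0.0012,0,0,0,0,0],[0.0012,0,0,0,0,0]]' >/dev/null; python3 h.py;python3 -m pendant '[[0.0006,0,0,0,0,0],[0.0012,0,0,0,0,0],[0.0012,0,0,0,0,0]]' >/dev/null; python3 h.py
```

```text
t 12.4 tip x y z mm [23.2 -6.1  3.9] F x y z [2.4 3.7 0.7] w 0.156
t 12.7 tip x y z mm [21.9 -6.1  3.9] F x y z [1.5 2.4 0.4] w 0.152
t 13.0 tip x y z mm [20.7 -6.1  3.9] F x y z [2.1 2.1 0.9] w 0.159
```

```bash
python3 -m pendant '[[0.0006,0,0.0006,0,0,0],[0.0012,0,0.001,0,0,0],[0.0012,0,0.001,0,0,0]]' >/dev/null; python3 h.py;python3 -m pendant '[[0.0006,0,0,0,0,0],[0.0012,0,0,0,0,0],[0.0012,0,0,0,0,0]]' >/dev/null; python3 h.py;python3 -m pendant '[[0.0006,0,0,0,0,0],[0.0012,0,0,0,0,0],[0.0012,0,0,0,0,0]]' >/dev/null; python3 h.py
```

```text
t 13.3 tip x y z mm [19.6 -6.1  3. ] F x y z [3.1 2.3 1.9] w 0.159
t 13.6 tip x y z mm [18.4 -6.1  3. ] F x y z [3.6 2.6 0.9] w 0.159
t 13.9 tip x y z mm [17.1 -6.1  3. ] F x y z [2.6 3.2 1.5] w 0.158
```

```bash
for i in 1; do :; done; python3 -m pendant '[[0.0006,0,0,0,0,0],[0.0012,0,0,0,0,0],[0.0012,0,0,0,0,0]]' >/dev/null; python3 h.py;python3 -m pendant '[[0.0006,0,0,0,0,0],[0.0012,0,0,0,0,0],[0.0012,0,0,0,0,0]]' >/dev/null; python3 h.py;python3 -m pendant '[[0.0006,0,0,0,0,0],[0.0012,0,0,0,0,0],[0.0012,0,0,0,0,0]]' >/dev/null; python3 h.py
```

```text
t 14.2 tip x y z mm [16.2 -6.   3.2] F x y z [3.8 3.1 1.9] w 0.152
t 14.5 tip x y z mm [15.4 -6.   3.5] F x y z [3.5 2.9 1.1] w 0.156
t 14.8 tip x y z mm [14.8 -5.9  3.8] F x y z [6.1 3.  0.6] w 0.157
```

```bash
python3 -m pendant '[[0.0006,0,0.0006,0,0,0],[0.0012,0,0.001,0,0,0],[0.0012,0,0.001,0,0,0]]' >/dev/null; python3 h.py;python3 -m pendant '[[0.0006,0,0.0003,0,0,0],[0.0012,0,0.0006,0,0,0],[0.0012,0,0.0006,0,0,0]]' >/dev/null; python3 h.py
```

```text
t 15.1 tip x y z mm [14.5 -5.7  3.3] F x y z [7.9 1.4 0.6] w 0.159
t 15.4 tip x y z mm [14.1 -5.5  3.2] F x y z [9.6 2.9 1.4] w 0.154
```

```bash
python3 -m pendant '[[0.0006,-0.0005,0.0005,0,0,0],[0.0012,-0.0005,0.001,0,0,0],[0.0012,-0.0005,0.001,0,0,0]]' >/dev/null; python3 h.py;python3 -m pendant '[[0.0006,0,0.0003,0,0,0],[0.0012,0,0.0006,0,0,0],[0.0012,0,0.0006,0,0,0]]' >/dev/null; python3 h.py
```

```text
t 15.7 tip x y z mm [13.1 -5.9  2.3] F x y z [9.5 1.9 1.6] w 0.154
t 16.0 tip x y z mm [11.2 -6.   1.4] F x y z [7.7 3.  0.9] w 0.157
```

```bash
python3 -m pendant '[[0.0006,0,0,0,0,0],[0.0012,0,0,0,0,0],[0.0012,0,0,0,0,0]]' >/dev/null; python3 h.py;python3 -m pendant '[[0.0006,0,0,0,0,0],[0.0012,0,0,0,0,0],[0.0012,0,0,0,0,0]]' >/dev/null; python3 h.py
```

```text
t 16.3 tip x y z mm [ 8.4 -6.4  0.7] F x y z [5.3 1.9 1.3] w 0.153
t 16.6 tip x y z mm [ 7.1 -6.4  0.7] F x y z [5.6 3.1 1.9] w 0.155
```

```bash
python3 -m pendant '[[0.001,0,0,0,0,0],[0.002,0,0,0,0,0],[0.003,0,0,0,0,0],[0.004,0,0,0,0,0],[0.005,0,0,0,0,0],[0.006,0,0,0,0,0]]' >/dev/null; python3 h.py;python3 -m pendant '[[0.001,0,0,0,0,0],[0.002,0,0,0,0,0],[0.003,0,0,0,0,0],[0.004,0,0,0,0,0],[0.005,0,0,0,0,0],[0.006,0,0,0,0,0]]' >/dev/null; python3 h.py
```

```text
t 17.2 tip x y z mm [ 2.9 -6.1  1.7] F x y z [7.9 2.1 1. ] w 0.154
t 17.8 tip x y z mm [-4.5 -6.4  1.2] F x y z [6.8 3.  1.1] w 0.154
```

```bash
python3 -m pendant '[[0.001,0,0,0,0,0],[0.002,0,0,0,0,0],[0.003,0,0,0,0,0],[0.004,0,0,0,0,0],[0.005,0,0,0,0,0],[0.006,0,0,0,0,0]]' >/dev/null; python3 h.py;python3 -m pendant '[[0.001,0,0,0,0,0],[0.002,0,0,0,0,0],[0.003,0,0,0,0,0],[0.004,0,0,0,0,0],[0.005,0,0,0,0,0],[0.006,0,0,0,0,0]]' >/dev/null; python3 h.py
```

```text
t 18.4 tip x y z mm [-9.4 -6.1  1.9] F x y z [8.1 2.6 0.2] w 0.158
t 19.0 tip x y z mm [-15.8  -6.2   1.9] F x y z [7.8 3.9 0.2] w 0.156
```

```bash
python3 -m pendant '[[0.001,0,0.0005,0,0,0],[0.002,0,0.001,0,0,0],[0.003,0,0.0012,0,0,0],[0.004,0.0005,0.0012,0,0,0],[0.005,0.0005,0.0012,0,0,0],[0.006,0.0005,0.0012,0,0,0]]' >/dev/null; python3 h.py;python3 -m pendant '[[0.001,0,0,0,0,0],[0.002,0,0,0,0,0],[0.003,0,0,0,0,0],[0.004,0,0,0,0,0],[0.005,0,0,0,0,0],[0.006,0,0,0,0,0]]' >/dev/null; python3 h.py
```

```text
t 19.6 tip x y z mm [-21.3  -5.6   1.2] F x y z [7.7 1.8 1.1] w 0.155
t 20.2 tip x y z mm [-27.4  -5.6   1.4] F x y z [9.3 1.9 0.6] w 0.16
```

```bash
python3 -m pendant '[[0.001,0,0,0,0,0],[0.002,0,0,0,0,0],[0.003,0,0,0,0,0],[0.004,0,0,0,0,0],[0.005,0,0,0,0,0],[0.006,0,0,0,0,0]]' >/dev/null; python3 h.py;python3 -m pendant '[[0.001,0,0,0,0,0],[0.002,0,0,0,0,0],[0.003,0,0,0,0,0],[0.004,0,0,0,0,0],[0.005,0,0,0,0,0],[0.006,0,0,0,0,0]]' >/dev/null; python3 h.py
```

```text
t 20.8 tip x y z mm [-34.6  -6.1   1. ] F x y z [4.8 0.7 1. ] w 0.161
t 21.4 tip x y z mm [-39.1  -5.5   1.8] F x y z [ 9.   1.6 -0.2] w 0.159
```

```bash
python3 -m pendant '[[0.001,0,0.0006,0,0,0],[0.002,0,0.001,0,0,0],[0.003,0,0.001,0,0,0],[0.004,0,0.001,0,0,0],[0.005,0,0.001,0,0,0]]' >/dev/null; python3 h.py;python3 -m pendant '[[0.001,0.0005,0,0,0,0],[0.002,0.001,0,0,0,0],[0.003,0.0015,0,0,0,0],[0.004,0.002,0,0,0,0],[0.005,0.0025,0,0,0,0],[0.005,0.0025,0,0,0,0]]' >/dev/null; python3 h.py
```

```text
t 21.9 tip x y z mm [-44.8  -5.7   0.7] F x y z [8.1 0.7 1.2] w 0.154
t 22.5 tip x y z mm [-53.   -4.1  -0.7] F x y z [ 0.9 -0.2  1.3] w 0.154
```

```bash
python3 -m pendant '[[0.0012,0.0003,0,0,0,0],[0.0024,0.0006,0,0,0,0],[0.0036,0.0009,0,0,0,0],[0.0048,0.001,0,0,0,0],[0.006,0.001,0,0,0,0],[0.0072,0.001,0,0,0,0],[0.0084,0.001,0,0,0,0],[0.0096,0.001,0,0,0,0],[0.0108,0.001,0,0,0,0],[0.012,0.001,0,0,0,0],[0.0125,0.001,0,0,0,0],[0.0125,0.001,0,0,0,0],[0.0125,0.001,0,0,0,0]]' >/dev/null; python3 h.py
python3 - <<'E'
from h import *
t=camera('top')[:,:,::-1];s=camera('scene')[:,:,::-1]
cs=cam('scene');q=proj(cs,M-.04*H).astype(int)
c=s[q[1]-40:q[1]+40,q[0]-50:q[0]+50];tt=t[110:220,270:380]
cv2.imwrite('pics/s5.png',np.hstack([cv2.resize(c,(500,400),interpolation=2),cv2.resize(tt,(300,400),interpolation=2)]))
E
```

```text
t 23.8 tip x y z mm [-64.6  -2.7   0.1] F x y z [0.1 0.1 0.8] w 0.153
```

View pics/s5.png

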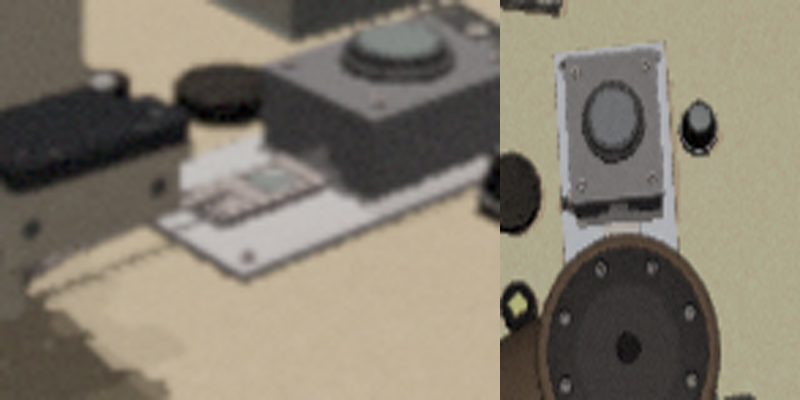

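The slide lies on the plate with its rear corner at about (328,182) in the crop and its window visible. I'll check that corner numerically.

```bash
python3 - <<'E'
from h import *
cs=cam('scene');q=proj(cs,M-.04*H).astype(int)
for p in [(328,182),(213,220),(197,203),(243,278)]:
    X=ray(cs,(q[0]-50+p[0]/5,q[1]-40+p[1]/5),.009 if p[0]!=243 else .006)-M;print(p,(1e3*X@H).round(1),(1e3*X@Lf).round(1))
relp(-.061,-.002,.002);relp(-.061,-.002,.045)
E
```

```text
(328, 182) -11.1 -20.3
(213, 220) -73.8 -15.5
(197, 203) -69.3 1.4
(243, 278) -92.4 -58.6
row [-0.0035, 0.0007, -0.0022] [-0.0004, 0.0017, -0.0] n 0.1
row [-0.0021, 0.0007, -0.0452] [-0.0004, 0.0017, -0.0] n 0.9
```

```bash
python3 -m pendant '[[-0.0005,0,-0.001,0,0,0],[-0.0012,0,-0.002,0,0,0],[-0.0018,0,-0.003,0,0,0],[-0.0018,0,-0.005,0,0,0],[-0.0018,0,-0.007,0,0,0],[-0.0018,0,-0.01,0,0,0],[-0.0018,0,-0.014,0,0,0],[-0.0018,0,-0.02,0,0,0],[-0.0018,0,-0.03,0,0,0],[-0.0018,0,-0.045,0,0,0],[-0.0018,0,-0.07,0,0,0],[-0.0018,0,-0.07,0,0,0],[-0.0018,0,-0.07,0,0,0]]' >/dev/null; python3 h.py
python3 - <<'E'
from h import *
s=camera('scene')[:,:,::-1];np.save('s6.npy',s)
cs=cam('scene')
# window/slide edge check vs previous: rear edge profile
q=proj(cs,M-.04*H).astype(int);c=s[q[1]-40:q[1]+40,q[0]-50:q[0]+50];old=cv2.imread('pics/s5.png')[:,:500]
d=cv2.absdiff(cv2.resize(c,(500,400),interpolation=2),old).max(2);print('diff slide rear part',(d[150:215,245:330]>40).mean())
rel([.435,-.168,.07],toolR(np.radians(-8)))
rel([.435,-.168,.0034],toolR(np.radians(-8)))
E
```

```text
t 25.2 tip x y z mm [-59.7  -2.4  71.4] F x y z [-0.4 -0.  -1.2] w 0.157
diff slide rear part 0.0
row [0.0475, -0.1843, 0.0091] [-0.0037, -0.032, 0.2425] n 3.8
row [0.0453, -0.1843, 0.0756] [-0.0037, -0.032, 0.2425] n 4.1
```

The slide stayed put when the hook came out. I'll carry the pick back to its original bare spot.

```bash
python3 -m pendant '[[0.0475,-0.1843,0.009,-0.0037,-0.032,0.2425],[0.0475,-0.1843,0.009,-0.0037,-0.032,0.2425],[0.0475,-0.1843,0.009,-0.0037,-0.032,0.2425],[0.0475,-0.1843,0.009,-0.0037,-0.032,0.2425],[0.0475,-0.1843,0.009,-0.0037,-0.032,0.2425],[0.0475,-0.1843,0.009,-0.0037,-0.032,0.2425],[0.0455,-0.1843,0.04,-0.0037,-0.032,0.2425],[0.0455,-0.1843,0.06,-0.0037,-0.032,0.2425],[0.0455,-0.1843,0.068,-0.0037,-0.032,0.2425],[0.0455,-0.1843,0.071,-0.0037,-0.032,0.2425],[0.0455,-0.1843,0.073,-0.0037,-0.032,0.2425],[0.0455,-0.1843,0.073,-0.0037,-0.032,0.2425]]' |head -4; python3 h.py
python3 -m pendant '[[0,0,0.0006,0,0,0],[0,0,0.0012,0,0,0],[0,0,0.0018,0,0,0],[0,0,0.0018,0,0,0]]' |head -2; python3 h.py
```

```text
time_s: 26.45
eef_pos: [0.4357, -0.1678, 0.0064]
tool_rot: [[-0.99, 0.138, 0.0], [0.138, 0.99, -0.001], [-0.001, -0.001, -1.0]]
wrist_force: [-0.1, 0.3, -0.5]
t 26.45 tip x y z mm [-110.9 -217.2    3.5] F x y z [-0.1  0.3 -0.5] w 0.156
time_s: 26.85
eef_pos: [0.4353, -0.1681, 0.0043]
t 26.85 tip x y z mm [-111.4 -217.6    1.4] F x y z [-0.3  0.8 -0.6] w 0.157
```

Now down the last millimetre, open slowly, then lift away.

```bash
python3 -m pendant '[[0,0,0.0006,0,0,0],[0,0,0.001,0,0,0],[0,0,0.001,0,0,0]]' |head -2; python3 h.py
python3 -m pendant '[[0,0,0,0,0,0],[0,0,0,0,0,0],[0,0,0,0,0,0],[0,0,0,0,0,0],[0,0,0,0,0,0]]' 0.5 | tail -2
python3 -m pendant '[[0,0,-0.01,0,0,0],[0,0,-0.04,0,0,0],[0,0,-0.09,0,0,0],[0,0,-0.14,0,0,0],[0,0,-0.15,0,0,0],[0.0,0,-0.15,0,0,0],[0,-0.1,-0.15,0,0,0],[0,-0.15,-0.15,0,0,0],[0,-0.15,-0.15,0,0,0],[0,-0.15,-0.15,0,0,0],[0,-0.15,-0.15,0,0,0]]' | head -2
python3 - <<'E'
from h import *
im=camera('top')[:,:,::-1];c=cam('top');old=cv2.imread('pics/top0.png');cv2.imwrite('pics/top7.png',im)
hsv=cv2.cvtColor(im,cv2.COLOR_BGR2HSV)
d=(hsv[:,:,2]<70).astype(np.uint8);d2=np.zeros_like(d);d2[240:285,385:420]=d[240:285,385:420]
k=cv2.findContours(d2,0,1)[0]
if k:
    r=cv2.minAreaRect(max(k,key=cv2.contourArea));print('handle',r,ray(c,r[0],.012))
# what changed vs start
df=(cv2.absdiff(im,old).max(2)>30).astype(np.uint8)
n,l,stt,ce=cv2.connectedComponentsWithStats(df)
for a in stt[1:]:
    if a[4]>12:print(a)
# slide on the plate: darker than plate within the plate in front of the mouth
A=ray(c,(313,185),.006)
pts=np.array([proj(c,M+x*H+y*Lf+[0,0,.006]) for x,y in [(-82,-40),(-82,40),(-4,40),(-4,-40)] for x,y in [(x/1e3,y/1e3)]]).astype(int)
m=np.zeros(df.shape,np.uint8);cv2.fillPoly(m,[pts],1);m&=(cv2.absdiff(im,old).max(2)>18).astype(np.uint8)
k=cv2.findContours(m,0,1)[0];r=cv2.minAreaRect(max(k,key=cv2.contourArea))
for p in cv2.boxPoints(r):
    X=ray(c,p,.012)-M;print('slide corner',(1e3*X@H).round(1),(1e3*X@Lf).round(1))
E
```

```text
time_s: 27.15
eef_pos: [0.4355, -0.1682, 0.0036]
t 27.15 tip x y z mm [-111.2 -217.7    0.6] F x y z [-0.5  1.   7.5] w 0.154
gripper_width: 0.487
grasp_force: 0.0
time_s: 28.75
eef_pos: [0.4127, -0.3173, 0.1516]
handle ((402.0, 262.0), (44.0, 34.0), 90.0) [ 0.42634503 -0.16882776  0.012     ]
[  111    61   529   306 78251]
[358  63   9   5  15]
[366  63  21   5  38]
[ 446   65  130   85 4470]
[355  67  10  12  22]
[571  67   8   8  29]
[ 576  124   64   53 1479]
[521 149   9   3  13]
[529 151  23  19  80]
[512 156  38  30 694]
[257 181   6   5  21]
[274 191   6   5  18]
[150 229   9  11  36]
[486 231   6   4  20]
[153 263  29  36 461]
[297 268   7   4  13]
[323 274   8   7  21]
[491 302   5   6  14]
[356 306   5   8  22]
[360 349  15  17 130]
[377 356   5  12  24]
[328 361  10   5  30]
[ 361  361  119   39 3141]
[487 369  25  31 385]
[482 382   4  18  51]
[ 254  384  100   16 1312]
[630 387  10  13  73]
slide corner -4.1 43.5
slide corner -3.0 -39.8
slide corner -83.0 -40.2
slide corner -84.0 41.9
```

```bash
python3 -m pendant '[[0.03,-0.05,-0.05,0,0,0],[0.08,-0.1,-0.05,0,0,0],[0.1,-0.15,-0.05,0,0,0],[0.12,-0.2,-0.05,0,0,0],[0.12,-0.25,-0.05,0,0,0],[0.12,-0.3,-0.05,0,0,0],[0.12,-0.3,-0.05,0,0,0],[0.12,-0.3,-0.05,0,0,0],[0.12,-0.3,-0.05,0,0,0]]' | head -2
python3 - <<'E'
from h import *
im=camera('top')[:,:,::-1];c=cam('top');old=cv2.imread('pics/top0.png')
g=im.astype(float)*(old[100:250,350:400].mean()/im[100:250,350:400].mean());im2=np.clip(g,0,255).astype(np.uint8)
gr=cv2.cvtColor(im2,6);go=cv2.cvtColor(old,6);print(gr.mean(),go.mean())
for nm,a in (('new',gr),('old',go)):
    d=(a<60).astype(np.uint8);d2=np.zeros_like(d);d2[240:285,385:420]=d[240:285,385:420];k=cv2.findContours(d2,0,1)[0]
    if k:r=cv2.minAreaRect(max(k,key=cv2.contourArea));print(nm,'handle',r)
    d2=np.zeros_like(d);d2[130:205,250:290]=d[130:205,250:290];d2[132:158,335:352]=d[132:158,335:352]
    for k in cv2.findContours(d2,0,1)[0]:
        if cv2.contourArea(k)>40:print(nm,'byst',cv2.minEnclosingCircle(k))
for y in (-25,-12,-4,4,12,25):
    print(y,[int(gr[tuple(proj(c,M+x/1e3*H+y/1e3*Lf+[0,0,.010]).round().astype(int)[::-1])]) for x in range(-84,0,4)])
E
```

```text
time_s: 29.7
eef_pos: [0.2543, -0.5962, 0.202]
81.17326171875 81.85635546875
new handle ((401.1300048828125, 261.5899963378906), (6.9296464920043945, 27.152902603149414), 8.13010311126709)
new byst ((276.4072265625, 194.8505096435547), 7.324849605560303)
new byst ((260.0882263183594, 184.57058715820312), 7.058133602142334)
new byst ((273.60284423828125, 162.95034790039062), 11.122424125671387)
new byst ((342.5, 146.0), 6.800835609436035)
old handle ((401.2012023925781, 263.68902587890625), (6.736323833465576, 27.166156768798828), 6.34019136428833)
old byst ((276.1506042480469, 194.6204833984375), 6.987037181854248)
old byst ((259.93902587890625, 184.81707763671875), 6.899245738983154)
old byst ((273.39715576171875, 162.95034790039062), 11.122432708740234)
old byst ((342.5, 146.0), 6.800835609436035)
-25 [148, 147, 149, 148, 147, 148, 149, 150, 147, 148, 148, 149, 150, 150, 147, 148, 148, 148, 79, 69, 23]
-12 [152, 150, 137, 82, 122, 143, 140, 123, 143, 141, 139, 136, 130, 131, 110, 110, 101, 139, 79, 75, 46]
-4 [148, 148, 140, 117, 102, 119, 99, 90, 143, 138, 126, 103, 102, 104, 108, 103, 93, 141, 136, 78, 63]
4 [147, 148, 103, 115, 96, 142, 144, 130, 144, 143, 132, 95, 103, 100, 101, 108, 103, 143, 135, 80, 78]
12 [148, 148, 135, 80, 111, 142, 143, 129, 96, 143, 94, 122, 135, 112, 144, 142, 122, 141, 97, 79, 43]
25 [151, 149, 148, 147, 148, 149, 147, 146, 148, 147, 149, 148, 149, 149, 149, 148, 146, 149, 140, 73, 23]
```

The slide spans holder x from about -77 to -17 mm, so its origin is near -46 mm. The pick lies on the bare desk and the four bystanders I checked (both mounts, cap and loupe) haven't moved. The dish was never approached, so I'm handing in.

```bash
python3 -c "
from cell import hand_in
print(hand_in())"
```

```text
the job is handed in; nothing more can be done
None
```

The job is handed in at about 30 s: the slide is drawn fully out and lies on the base plate, the pick is back on the bare desk near where it started, and no contact force I read came near 20 N; no verdict was returned.

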